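Seat the askew optics tray and cover the stack

TASK

The grey optics tray was left askew on top of the tray stack. Without lifting it off the stack, nudge it square until its skirt drops fully home over the black tray below, clipped corner over clipped corner; then set the orange cover on it the same way, lowering it rather than dropping it, so that it sits down flat all round. Leave the other things on the table where they are.

Things in the scene. Friction and masses are not known exactly. Their poses are not given: they have to be found in the camera images.
- stack: Immovable tray stack: aluminium base plate (125 x 225 x 10 mm) bolted to the table, three black trays nested on it. Origin: centre of the plate's underside; x across the trays (short side), y along them, z up. Each tray: skirt 113 (x) x 161 (y) mm outside, 105 x 153 inside, 12 mm high, 10 mm deep inside, then a raised shoulder 100 x 148 mm up to 28 mm, its optics lying below its 4 mm wide rim.
- stack_rim (a point): Centre of the top black tray's rim, 74 mm above the table (its own skirt's outside ends 58 mm above the table). The skirt of the part above slips 10 mm down over this shoulder, with 2.5 mm play on each side, until the underside of its floor, 10 mm above its skirt's lower edge, rests on the rim.
- stack_clip (a point): Middle of the top black tray's clipped corner, outside of the skirt, at its lower edge (46 mm above the table). Stack, tray and cover all have one corner, at their (+x, +y), cut off at 45 degrees: 20 mm off the shoulder, 24 mm off the skirt's outside; so they nest one way round only.
- tray: Grey loose tray, 0.3 to 0.6 kg, same shape as the black ones, 113 x 161 x 28 mm. Origin: centre of its skirt's lower edge; axes as the stack's. Starts hanging out over the stack's -x side (facing the robot) by 14 to 26 mm and up to 26 mm past either end, turned up to 7 degrees, slightly tilted. Home: on the stack's axis, origin 64 mm above the table, square with the stack.
- tray_clip (a point): Middle of the grey tray's clipped corner, at the skirt's lower edge, outside. As the tray starts, the sides that hang out are low: pushed inwards, their skirt stops against the shoulder below, which squares the tray, and the raised sides then drop. It slides under 2 to 8 N; the stack does not give.
- cover: Loose orange dust cover, 0.2 to 0.35 kg, same outline (skirt 113 x 161 mm outside, 105 x 153 inside, 10 mm deep; flat top at 14 mm), with a black bridge handle, 46 mm high over all. Starts flat on the table beside the stack. Origin: centre of its skirt's lower edge. Home on the seated tray: origin 82 mm above the table, axes the same way as the stack's.
- cover_handle (a point): Middle of the cover's handle bar: bar 20 mm wide (along the cover's x), 90 mm long (along its y), 12 mm thick, on two posts at its ends; this point is its centre, 40 mm above the cover's lower edge; 20 mm free under the bar.
- cover_clip (a point): Middle of the clipped corner of the cover, outside of its skirt, at the skirt's lower edge.
- mirror_mount: Bystander: black mirror mount on a steel post and a 50 x 75 mm foot, about 126 mm high, beyond the work at the right. Origin under its foot.
- lens_tube: Bystander: upright black lens tube, 31 mm across, 60 mm high, at the left. Origin under its centre.
- driver: Bystander: screwdriver 190 mm long lying across, beyond the work at the left. Origin under its middle.
- screw_box: Bystander: open grey box of screws, 90 x 130 x 30 mm, at the right. Origin under its centre.
Mind the look-alikes: they are no part of the job. There is more than one size of the cover; the one meant has the size given above.

How it is judged:
On the way:
1. the grey tray is fully home on the stack before the cover is brought over it (horizontal distance between tray and stack below 0.006 m and height (world z) of tray below 0.0665 m and angle between tray's own z axis and vertical below 0.03 rad and angle between the x axis of tray and the x axis of stack, either way round below 0.06 rad and horizontal distance between cover and stack above 0.1 m), for 0.2 s.
At the end, for the whole second after the job is handed in: Grey tray home (within 6 mm of the stack's axis, at most 2.5 mm high, tilt under 0.03 rad, square within 0.06 rad); cover home on it (within 9 mm of the axis, at most 3 mm high, tilt under 0.03 rad, clipped corners within 12 mm of one another in plan); both at rest (horizontal distance between tray and stack below 0.006 m and height (world z) of tray between 0.061 and 0.0665 m and angle between each of tray, cover's own z axis and vertical below 0.03 rad and angle between the x axis of tray and the x axis of stack, either way round below 0.06 rad and horizontal distance between cover and stack below 0.009 m and height (world z) of cover between 0.078 and 0.085 m and horizontal distance between cover_clip and tray_clip below 0.012 m and linear speed of each of tray, cover below 0.01 m/s); the robot touches nothing.
It fails at once if the grey tray is lifted off the stack (more than 30 mm above its home height) or tipped by more than 0.35 rad (height (world z) of tray above 0.094 m or angle between tray's own z axis and vertical above 0.35 rad).
It fails at once if the grey tray falls or is pushed off the stack (height (world z) of tray below 0.057 m).
It fails at once if the cover is dropped: it moves faster than 0.6 m/s above the stack (horizontal distance between cover and stack below 0.05 m and linear speed of cover above 0.6 m/s).
It fails at once if a bystander is displaced by more than 30 mm (distance of any of mirror_mount, lens_tube, driver, screw_box from where it was at the start of the episode above 0.03 m).
It also fails if it takes over 61 s, if anything falls off the work surface, if the arm or the gripper's body presses on something with over 40 N, if the wrist force passes 120 N, or if a joint passes its speed limit or range.

ROBOT

A 6-joint arm with a two-finger parallel gripper is mounted at the origin on the work surface. World frame = base frame: x ahead of the robot, y to its left, z up, the work surface at z = 0. Lengths are in m, angles in rad, forces in N, time in s.
With the tool pointing down it reaches from about 0.275 to 0.85 m from the base axis. Payload 19 kg.
Tool frame: the origin (TCP) lies midway between the tips of the shut fingers; the grasp point (between the pads) lies 19 mm behind it; y points along the fingers, x is the direction in which the jaws open and shut, and the axes are right-handed (so a half turn about y gives the same grasp; the last joint's range is limited). The gripper opens to 85 mm and grips with 20 to 120 N. Pads are 22 mm wide; open, the fingers measure 114 mm over their backs; the gripper's body (76 mm by 85 mm) begins 54 mm behind the grasp point. The pads swing forward as they close: fully open they stand 13 mm farther back than shut.
Start: joints at [-1.27, 0.15, 1.437, -0, 1.554, -0.134], TCP at [0.242, -0.521, 0.231] pointing down, gripper open.
Joint ranges: [-2.8, 2.8], [-0.68, 2.1], [0.12, 2.68], [-1.39, 4.53], [0.16, 2.79], [-2.81, 2.81]. Speed limits (rad/s): [1.89, 1.89, 2.22, 3.01, 3.01, 3.01].

INTERFACE

Orientations are given as a 3x3 rotation matrix whose columns are the frame's x, y, z axes.
In Python, from station import ctrl, snapshot, job gives the robot as it stands.
- The arm moves only by the shell command python3 -m jog 'ROWS' [OPENING] [FORCE]. ROWS is JSON, a list of rows, each an object with "travel": the shift along the tool's x, y, z in m, a list of three; "turn": the turn about the tool's y in rad. A call has 1 to 10 rows; each row shifts and turns the pose as measured when the row begins, along the tool's axes as they then stand; what a row does not reach is not made up. A row lasts 1/12 s, in which the tool goes at most 41.7 mm and 7.16 degrees, less where a joint would pass 70% of its speed; a pose out of reach is approached as far as the arm can. A call is refused whole if a number of a shift passes 0.0417 or a number of a turn 0.125, either way. A call with a gripper value outside its range is refused whole. OPENING is the closure, from -1 (fully open) to 1 (shut), so that 0 is half open, set as the call begins (- or left out, the last holds). The fingers move at their own pace and stop on an object; FORCE is the grip in N (left out, the last holds). Time passes only in rows, so rows that do not move let the fingers close. It gives the time, the measured TCP pose, the force and the opening at its end, in the units of the state.
- ctrl.get_obs(): the state, without advancing time (a new reading comes with each control period).
- snapshot(name): name is "side" or "top"; returns a dict with "image" (420x560x3 uint8, red, green, blue), "depth" (420x560 float32, m along the optical axis (not along the pixel's ray), 0 where there is no reading), "fx", "fy", "cx", "cy" (pixels), "rvec" (rotation vector, rad) and "tvec" (3), from world to camera coordinates, as OpenCV has them. Camera axes: x right, y down, z forward; pixel columns grow to the right and rows downward; lengths in m; the calibration is good to about 2 mm. A picture is of the moment at which its call begins.
- job.hand_in(): hands the job in, once; it reports no verdict.
The state is a dict: "t": time; "joint_positions": joint angles; "dq": joint speeds; "joint_efforts": joint torques, N m; "tool_pos": TCP position; "ee_rot": TCP orientation; "force": force on the tool from outside, world axes, zero at the start; "ft_torque": the same for the moment, N m; "opening": opening from 0.0 (shut) to 1.0 (fully open).
Only numpy, scipy, OpenCV 4.12 (cv2) and the standard library are available. Lean on these libraries where they do the work, as an engineer would, in place of code of your own. Each camera call takes 0.05 s, during which the arm holds its last target. There are 200 camera calls.

## Working session

There is one attempt and no reset: what is moved stays moved. The work goes in short steps, Python scripts to look and compute and a shell command to move; the robot and the scene stay as the last step left them, time stands still between calls to the robot, and variables do not carry over. Pictures are saved under pics/ and viewed, about 8 in all and at most 12, crops included, and the job is handed in when it is done.

```bash
mkdir -p pics; ls; cat > h.py <<'E'
import numpy as np, cv2
from station import ctrl, snapshot, job
def snap(n,f):
    s=snapshot(n); np.save('pics/'+f+'.npy',s,allow_pickle=True); cv2.imwrite('pics/'+f+'.png',s['image'][:,:,::-1]); return s
def load(f): return np.load('pics/'+f+'.npy',allow_pickle=True).item()
def cloud(s):
    d=s['depth']; v,u=np.indices(d.shape); R=cv2.Rodrigues(np.array(s['rvec'],float))[0]
    c=np.stack([(u-s['cx'])/s['fx']*d,(v-s['cy'])/s['fy']*d,d],-1)
    w=(c-np.array(s['tvec']).ravel())@R; w[d==0]=np.nan; return w
E
python3 - <<'E'
from h import *
a=snap('top','t0');b=snap('side','s0')
o=ctrl.get_obs();print(o['t'],o['tool_pos'],o['ee_rot'],o['opening'])
for s in(a,b):
    R=cv2.Rodrigues(np.array(s['rvec'],float))[0];print(-R.T@np.array(s['tvec']).ravel(),R.round(2))
E
```

```text
pics
0.1 [ 0.24210609 -0.52130012  0.23075907] [[ 4.21217672e-01 -3.41964287e-04  9.06959511e-01]
 [-9.06958909e-01  1.05427505e-03  4.21217790e-01]
 [-1.10022623e-03 -9.99999386e-01  1.33931727e-04]] 1.0001922859656143
[ 0.47691097 -0.01598995  1.1881716 ] [[ 0.   -1.   -0.01]
 [-1.   -0.   -0.08]
 [ 0.08  0.01 -1.  ]]
[0.43156406 0.75780413 0.9315066 ] [[-0.98 -0.19  0.02]
 [-0.16  0.73 -0.67]
 [ 0.12 -0.66 -0.75]]
```

View pics/t0.png

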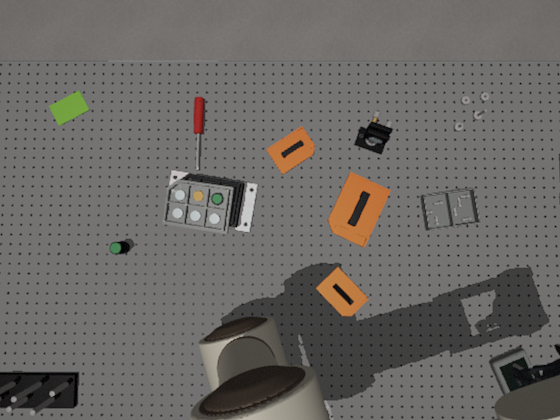

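View pics/s0.png

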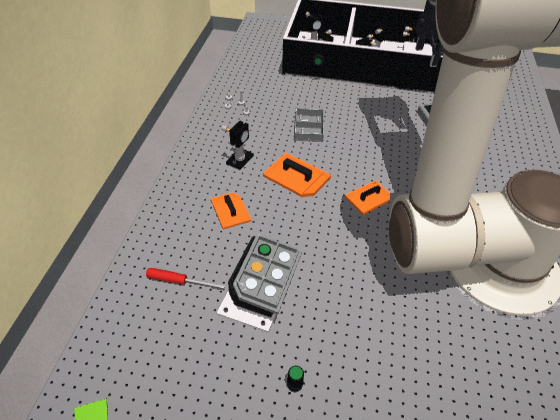

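```bash
python3 - <<'E'
from h import *
s=load('t0');im=s['image'];w=cloud(s)
hsv=cv2.cvtColor(im,cv2.COLOR_RGB2HSV)
m=((hsv[...,0]<16)&(hsv[...,1]>150)&(hsv[...,2]>100)).astype(np.uint8)
n,l,st,c=cv2.connectedComponentsWithStats(m)
for i in range(1,n):
    if st[i,4]<150: continue
    p=w[l==i]; p=p[np.isfinite(p[:,0])]
    r=cv2.minAreaRect((p[:,:2]).astype(np.float32)); z=np.percentile(p[:,2],[5,50,95])
    print(c[i].round(),st[i,4],r,z, cv2.boxPoints(r).round(3).tolist())
b=load('s0')
A=cv2.resize(im[155:260,150:270],None,fx=4,fy=4,interpolation=cv2.INTER_CUBIC)
B=cv2.resize(im[160:260,310:410],None,fx=3.1,fy=3.1,interpolation=cv2.INTER_CUBIC)
B=cv2.copyMakeBorder(B,0,A.shape[0]-B.shape[0],0,0,cv2.BORDER_CONSTANT)
cv2.imwrite('pics/c0.png',np.hstack([A,B])[:,:,::-1])
# heights of stack area
print('z', np.round(w[165:245:6,156:262:6,2]*1000))
E
```

```text
[198. 115.] 296 ((0.7962598204612732, 0.20666606724262238), (0.09327542036771774, 0.021397443488240242), 0.5230969786643982) [0.01822477 0.0234583  0.02807967] [[0.75, 0.21699999272823334], [0.75, 0.19599999487400055], [0.8429999947547913, 0.19599999487400055], [0.8429999947547913, 0.21799999475479126]]
[291. 150.] 1113 ((0.7079105973243713, -0.03670723736286163), (0.0776454359292984, 0.11218723654747009), 33.91618347167969) [0.00560574 0.00935116 0.0138296 ] [[0.6439999938011169, -0.012000000104308128], [0.7070000171661377, -0.10499999672174454], [0.7710000276565552, -0.06199999898672104], [0.7089999914169312, 0.03200000151991844]]
[357. 209.] 2443 ((0.554815948009491, -0.20402316749095917), (0.11607637256383896, 0.1639692485332489), 64.76712799072266) [0.00996739 0.01376096 0.01762071] [[0.4560000002384186, -0.22200000286102295], [0.6039999723434448, -0.29100000858306885], [0.6539999842643738, -0.1860000044107437], [0.5049999952316284, -0.11699999868869781]]
[342. 293.] 1237 ((0.34146758913993835, -0.16193799674510956), (0.11149915307760239, 0.07871756702661514), 44.189701080322266
[... 845 characters left out ...]
.  96.  77.
   36.   8.  10.   1.]
 [  1.  -1.  77.  83.  81.  90.  82.  98. 105.  94.  88.  93.  89.  75.
   10.   6.  11.   0.]
 [  0.  -1.  78.  83.  89.  85.  89.  91.  98.  91.  90.  90.  90.  65.
    8.  13.   4.   1.]
 [ -2.  -3.  78.  81.  81.  79.  86.  93.  93.  92.  93.  87.  87.  63.
   12.   7.   1.  -0.]
 [ -2.   3.  -1.  73.  77.  91.  92.  83.  86.  86.  86. 103.  76.  59.
   11.  11.  -1.   1.]
 [  7.  -3.  -1.  -0.   1.   0.  -1.   0.   3.  82.  78. 100.  -1.   2.
    0.  11.  -2.  -2.]
 [ -2.  -3.   4.   2.  -2.   1.   2.  -1.   1.   0.  -1.   1.  -1.   0.
    0.  -1.  -0.   4.]
 [ -6.  -0.   1.  -1.  -2.  -1.   1.  -4.  -3.   3.   4.  -2.  -1.  -1.
   -1.  -1.  -2.  -1.]]
```

View pics/c0.png

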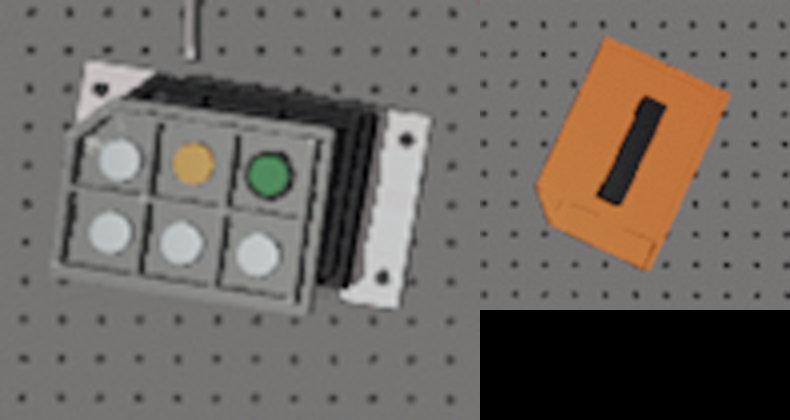

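Candidates for the cover: orange at (291,150) about 78x112 mm, (357,209) about 116x164 mm, and (342,293) about 79x111 mm. The one at (357,209) matches; in the crop its clip is at lower left and its handle is in the middle. The grey tray at (198,208) hangs over the -x/+y side, clip at upper left. Now I'll get the poses.

```bash
cat >> h.py <<'E'
def onz(s,uv,z):
    uv=np.atleast_2d(uv).astype(float); R=cv2.Rodrigues(np.array(s['rvec'],float))[0]; C=-R.T@np.array(s['tvec']).ravel()
    d=np.c_[(uv[:,0]-s['cx'])/s['fx'],(uv[:,1]-s['cy'])/s['fy'],np.ones(len(uv))]@R
    return (C+d*((z-C[2])/d[:,2])[:,None])[:,:2]
def proj(s,p): return cv2.projectPoints(np.array(p,float),np.array(s['rvec'],float),np.array(s['tvec'],float),np.array([[s['fx'],0,s['cx']],[0,s['fy'],s['cy']],[0,0,1.]]),None)[0][:,0]
def rect(s,m,z):
    v,u=np.nonzero(m); return cv2.minAreaRect(onz(s,np.c_[u,v],z).astype(np.float32))
def outline(pose,hx,hy,clip,z):
    x,y,a=pose; P=np.array([[-hx,-hy],[hx,-hy],[hx,hy-clip],[hx-clip,hy],[-hx,hy]])
    c,n=np.cos(a),np.sin(a); return np.c_[P@np.array([[c,n],[-n,c]])+[x,y],np.full(5,z)]
E
python3 - <<'E'
from h import *
for n in('t0','s0'):
    s=load(n);im=s['image'];hsv=cv2.cvtColor(im,cv2.COLOR_RGB2HSV)
    v0,v1,u0,u1=(165,240,160,262) if n=='t0' else (230,335,210,305)
    m=np.zeros(im.shape[:2],bool); m[v0:v1,u0:u1]=((hsv[...,2]>165)&(hsv[...,1]<40))[v0:v1,u0:u1]
    # keep pixels near plate height
    z=cloud(s)[...,2]; m&=(z<0.035)
    m=cv2.morphologyEx(m.astype(np.uint8),cv2.MORPH_OPEN,np.ones((2,2)))
    r=rect(s,m,.010); print(n,s['fx'],m.sum(),r,cv2.boxPoints(r).round(4).tolist())
    # cover top face, z=14mm
    m=((hsv[...,0]<16)&(hsv[...,1]>150)&(hsv[...,2]>100)).astype(np.uint8)
    k,l,st,c=cv2.connectedComponentsWithStats(m); i=1+np.argmax(st[1:,4]); r=rect(s,l==i,.012); print('cover',c[i],r)
s=load('t0');print('handle',onz(s,[[360.6,208.5]],.046),'clip',onz(s,[[331,226]],.0))
E
```

```text
t0 461.22296841689143 569 ((0.5718234181404114, 0.17243501543998718), (0.22407123446464539, 0.12398126721382141), 80.62680053710938) [[0.49239999055862427, 0.07199999690055847], [0.6147000193595886, 0.05180000141263008], [0.651199996471405, 0.2728999853134155], [0.5289000272750854, 0.2930999994277954]]
cover [357.14899713 208.93491609] ((0.5538653135299683, -0.20245231688022614), (0.11364021897315979, 0.16055168211460114), 64.80821228027344)
s0 460.31087642489166 737 ((0.6146140694618225, 0.260409951210022), (0.06324654072523117, 0.18178370594978333), 62.34374237060547) [[0.5194000005722046, 0.27459999918937683], [0.680400013923645, 0.19020000100135803], [0.7098000049591064, 0.24619999527931213], [0.548799991607666, 0.33059999346733093]]
cover [296.41811847 176.67317073] ((0.5550783276557922, -0.20002731680870056), (0.12431769073009491, 0.16726481914520264), 64.65461730957031)
handle [[ 0.55282887 -0.20578673]] clip [[ 0.51058118 -0.13695351]]
```

```bash
python3 - <<'E'
from h import *
s=load('t0'); a=np.deg2rad(-9.37); st=np.array([.572,.1725]); R=np.array([[np.cos(a),-np.sin(a)],[np.sin(a),np.cos(a)]])
for uv,z in (([163.3,222],.064),([226.8,233.7],.068),([169,188],.072)): print((onz(s,[uv],z)[0]-st)@R*1000)
im=s['image'].copy(); k=5
big=cv2.resize(im[155:260,150:270],None,fx=k,fy=k,interpolation=cv2.INTER_CUBIC)
def dr(P,c): cv2.polylines(big,[np.round((proj(s,P)-[150,155]+.5)*k).astype(int)],True,c,1)
dr(outline((*st,a),.0625,.1125,0.0001,.01),(255,0,0))
dr(outline((*st,a),.0565,.0805,.024,.046),(255,255,0))
dr(outline((*st,a),.0565,.0805,.024,.064),(0,255,0))
cv2.imwrite('pics/c1.png',big[:,:,::-1])
# target: tool 20mm outside tray -x side, mid
for p in ([-110,20],[-30,150]): print(p, st+R@(np.array(p)/1000))
E
```

```text
[-71.30167806  95.84733009]
[-73.56114896 -62.72080393]
[12.53592948 95.41577921]
[-110, 20] [0.46672386 0.21014218]
[-30, 150] [0.56682168 0.32538291]
```

View pics/c1.png

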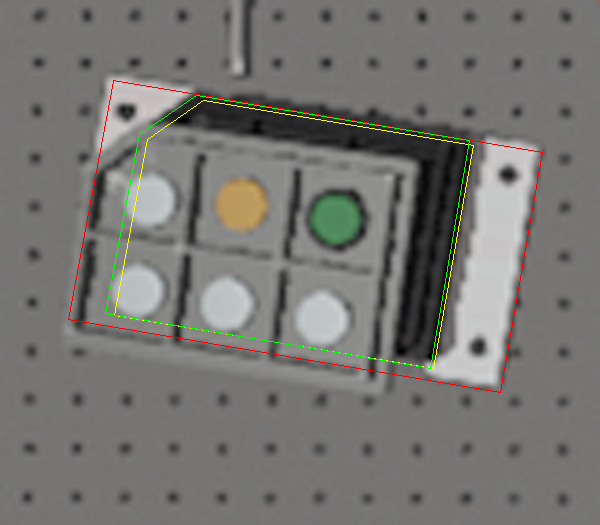

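```bash
python3 -m jog '[{"travel":[0,0,0],"turn":0.12},{"travel":[0,0,0],"turn":0.12},{"travel":[0,0,0],"turn":0.12},{"travel":[0,0,0],"turn":0.12},{"travel":[0,0,0],"turn":0.118}]'
python3 -m jog '[{"travel":[-0.038,0,0.005],"turn":0},{"travel":[-0.038,0,0.005],"turn":0},{"travel":[-0.038,0,0.005],"turn":0},{"travel":[-0.038,0,0.005],"turn":0},{"travel":[-0.038,0,0.005],"turn":0},{"travel":[-0.038,0,0.005],"turn":0},{"travel":[-0.038,0,0.005],"turn":0},{"travel":[-0.038,0,0.005],"turn":0},{"travel":[-0.038,0,0.005],"turn":0},{"travel":[-0.038,0,0.005],"turn":0}]'
```

```text
t: 0.52
tool_pos: [0.2419, -0.5207, 0.229]
ee_rot: [[-0.182, -0.001, 0.983], [-0.983, 0.004, -0.182], [-0.004, -1.0, -0.002]]
force: [-0.5, 0.3, 0.3]
opening: 0.998
t: 1.35
tool_pos: [0.3634, -0.1465, 0.226]
ee_rot: [[-0.203, -0.005, 0.979], [-0.979, 0.01, -0.202], [-0.009, -1.0, -0.007]]
force: [1.2, -0.2, -0.1]
opening: 0.998
```

```bash
cat > rel.py <<'E'
from h import *
import sys
a=np.deg2rad(-9.37); st=np.array([.572,.1725]); R=np.array([[np.cos(a),-np.sin(a)],[np.sin(a),np.cos(a)]])
o=ctrl.get_obs(); E=np.array(o['ee_rot']); p=np.array(o['tool_pos'])
print('t',round(o['t'],2),'stackxy mm',((p[:2]-st)@R*1000).round(1),'z',(p[2]*1000).round(1),'xyaw-stack deg',round(np.degrees(np.arctan2(E[1,0],E[0,0])-a),2),'F stack',(np.array(o['force'])[:2]@R).round(1),round(o['force'][2],1),'open',round(o['opening'],3))
E
python3 -m jog '[{"travel":[-0.04,0,0.004],"turn":-0.008},{"travel":[-0.04,0,0.004],"turn":-0.008},{"travel":[-0.04,0,0.004],"turn":-0.008},{"travel":[-0.04,0,0.004],"turn":-0.008},{"travel":[-0.04,0,0.004],"turn":-0.008},{"travel":[-0.04,0,0.004],"turn":0},{"travel":[-0.04,0,0.004],"turn":0},{"travel":[-0.04,0,0.004],"turn":0},{"travel":[-0.03,0,0.002],"turn":0}]' >/dev/null; python3 -m jog '[{"travel":[0,0,0],"turn":0}]'; python3 rel.py
```

```text
t: 2.18
tool_pos: [0.4566, 0.2126, 0.2281]
ee_rot: [[-0.157, -0.004, 0.988], [-0.988, 0.011, -0.157], [-0.01, -1.0, -0.005]]
force: [0.4, -1.0, -0.4]
opening: 1.002
t 2.18 stackxy mm [-120.4   20.7] z 228.1 xyaw-stack deg -89.67 F stack [ 0.5 -1. ] -0.4 open 1.002
```

```bash
python3 -m jog '[{"travel":[0.003,0.036,0],"turn":0.005},{"travel":[0.003,0.036,0],"turn":0},{"travel":[0.003,0.036,0],"turn":0},{"travel":[0,0.036,0],"turn":0},{"travel":[0,0.034,0],"turn":0},{"travel":[0,0,0],"turn":0}]' ; python3 rel.py;python3 -m jog '[{"travel":[0,0,0.01],"turn":0},{"travel":[0,0,0.008],"turn":0},{"travel":[0,0,0],"turn":0}]' >/dev/null; python3 rel.py
```

```text
t: 2.68
tool_pos: [0.454, 0.2079, 0.044]
ee_rot: [[-0.156, -0.001, 0.988], [-0.988, 0.011, -0.156], [-0.011, -1.0, -0.003]]
force: [-1.4, 1.1, -2.3]
opening: 0.997
t 2.68 stackxy mm [-122.2   15.7] z 44.0 xyaw-stack deg -89.62 F stack [-1.6  0.9] -2.3 open 0.997
t 2.93 stackxy mm [-102.1   15.7] z 46.5 xyaw-stack deg -89.61 F stack [-0.4 -0.2] 0.1 open 0.993
```

```bash
python3 -m jog '[{"travel":[0,-0.003,0.008],"turn":-0.006},{"travel":[0,0,0.006],"turn":0},{"travel":[0,0,0.004],"turn":0}]' >/dev/null; python3 rel.py; for i in 1 2; do python3 -m jog '[{"travel":[0,0,0.004],"turn":0},{"travel":[0,0,0.004],"turn":0}]' >/dev/null; python3 rel.py; done
```

```text
t 3.18 stackxy mm [-80.2  16.6] z 54.4 xyaw-stack deg -89.24 F stack [-0.9  0.1] -1.1 open 0.998
t 3.35 stackxy mm [-70.6  16.9] z 55.8 xyaw-stack deg -89.25 F stack [-0.8 -0.4] -0.7 open 0.997
t 3.52 stackxy mm [-62.   17.1] z 56.1 xyaw-stack deg -89.26 F stack [-32.8   1.6] 5.5 open 1.001
```

```bash
python3 -m jog '[{"travel":[0,0,-0.004],"turn":0},{"travel":[0,0,-0.01],"turn":0},{"travel":[0,0,-0.01],"turn":0},{"travel":[0,0,-0.01],"turn":0}]' >/dev/null;python3 rel.py; python3 - <<'E'
from h import *
a=np.deg2rad(-9.37); st=np.array([.572,.1725])
def crop(n,f,u0,u1,v0,v1):
    s=snap(n,f);k=4
    big=cv2.resize(s['image'][v0:v1,u0:u1],None,fx=k,fy=k,interpolation=cv2.INTER_CUBIC)
    for P,c in((outline((*st,a),.0565,.0805,.024,.064),(0,255,0)),(outline((*st,a),.050,.074,.02,.092),(255,0,0))):
        cv2.polylines(big,[np.round((proj(s,P)-[u0,v0]+.5)*k).astype(int)],True,c,1)
    return big
A=crop('top','t1',150,250,160,260);B=crop('side','s1',210,310,225,325)
cv2.imwrite('pics/c2.png',np.hstack([A,B])[:,:,::-1])
E
```

```text
t 3.85 stackxy mm [-96.6  16.3] z 55.2 xyaw-stack deg -89.33 F stack [ 0.9 -0.1] 1.0 open 0.999
```

View pics/c2.png

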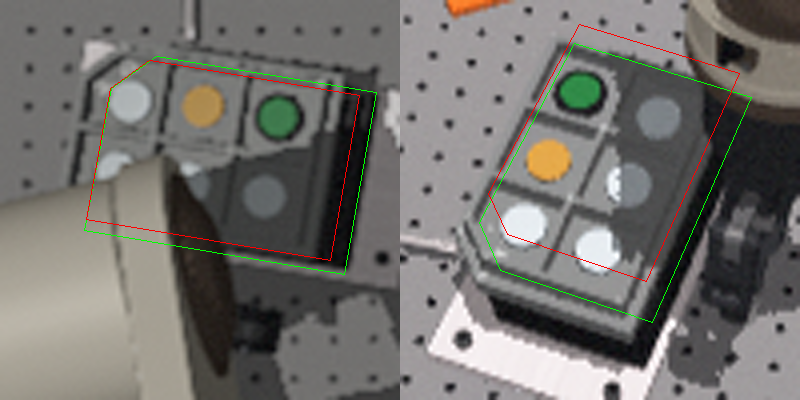

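```bash
python3 -m jog '[{"travel":[0,-0.03,0],"turn":0},{"travel":[0,-0.03,0],"turn":0},{"travel":[0,-0.03,0],"turn":0},{"travel":[-0.03,0,0],"turn":-0.006},{"travel":[-0.03,0,0.02],"turn":0},{"travel":[-0.03,0,0.02],"turn":0},{"travel":[-0.03,0,0.02],"turn":0},{"travel":[0,0,0.02],"turn":0},{"travel":[0,0,0],"turn":0}]' 1 60 >/dev/null;python3 rel.py
```

```text
t 4.7 stackxy mm [-19.6 142.8] z 155.1 xyaw-stack deg -88.8 F stack [0.6 0.3] -0.6 open -0.003
```

```bash
python3 -m jog '[{"travel":[0,0.022,0],"turn":0.02},{"travel":[0,0.022,0],"turn":0},{"travel":[0,0.022,0],"turn":0},{"travel":[0,0.016,0],"turn":0},{"travel":[0,0,0],"turn":0}]' >/dev/null;python3 rel.py; python3 -m jog '[{"travel":[0.008,0,0],"turn":0},{"travel":[0.008,0,0],"turn":0},{"travel":[0,0,0],"turn":0}]' >/dev/null;python3 rel.py
```

```text
t 5.12 stackxy mm [-18.4 145.6] z 71.3 xyaw-stack deg -89.93 F stack [-1.7 -0.3] -1.1 open 0.003
t 5.37 stackxy mm [-18.7 128.3] z 72.6 xyaw-stack deg -89.86 F stack [ 0.6 -0.1] 0.3 open 0.002
```

```bash
python3 -m jog '[{"travel":[0.003,0.007,0],"turn":0},{"travel":[0.004,0,0],"turn":0},{"travel":[0.004,0,0],"turn":0}]' >/dev/null;python3 rel.py; for i in 1 2 3; do python3 -m jog '[{"travel":[0.004,0,0],"turn":0},{"travel":[0.003,0,0],"turn":0}]' >/dev/null;python3 rel.py;done
```

```text
t 5.62 stackxy mm [-17.5 116.7] z 68.0 xyaw-stack deg -89.9 F stack [0.2 0.4] -0.3 open -0.001
t 5.78 stackxy mm [-17.3 108.7] z 68.4 xyaw-stack deg -89.91 F stack [0.6 0. ] 0.4 open 0.0
t 5.95 stackxy mm [-17.1 101.1] z 68.7 xyaw-stack deg -89.91 F stack [-0.1  2.2] 0.7 open 0.002
t 6.12 stackxy mm [-16.9  93.8] z 69.1 xyaw-stack deg -89.9 F stack [-0.3  1.2] 3.3 open 0.0
```

```bash
for i in 1 2 3; do python3 -m jog '[{"travel":[0.003,0,0],"turn":0},{"travel":[0.001,0,0],"turn":0}]' >/dev/null;python3 rel.py;done
```

```text
t 6.28 stackxy mm [-16.5  89.6] z 69.8 xyaw-stack deg -89.91 F stack [-1.   1.4] 1.1 open -0.001
t 6.45 stackxy mm [-16.5  85.5] z 69.9 xyaw-stack deg -89.9 F stack [ 0.3 12.1] -1.0 open -0.004
t 6.62 stackxy mm [-16.5  85.7] z 70.0 xyaw-stack deg -89.87 F stack [3.2 9.9] -1.7 open -0.003
```

```bash
python3 -m jog '[{"travel":[-0.01,0,0],"turn":0},{"travel":[-0.015,0,0],"turn":0},{"travel":[0,-0.04,0],"turn":0},{"travel":[0,-0.04,0],"turn":0},{"travel":[0.02,-0.04,-0.02],"turn":0},{"travel":[0.04,0,-0.03],"turn":0},{"travel":[0.04,0,-0.02],"turn":0},{"travel":[0.04,0,0],"turn":0},{"travel":[0.04,0,0],"turn":0},{"travel":[0.04,0,0],"turn":0}]' -1 >/dev/null;python3 -m jog '[{"travel":[0.04,0,0],"turn":0.06},{"travel":[0.04,0,0],"turn":0.06},{"travel":[0.04,0,0],"turn":0.06},{"travel":[0.04,0,0.01],"turn":0.06},{"travel":[0.02,0,0.01],"turn":0.03}]';python3 rel.py
python3 - <<'E'
from h import *
print(np.round(ctrl.get_obs()['joint_positions'],3))
a=np.deg2rad(-9.37); st=np.array([.572,.1725])
def crop(n,f,u0,u1,v0,v1):
    s=snap(n,f);k=4
    big=cv2.resize(s['image'][v0:v1,u0:u1],None,fx=k,fy=k,interpolation=cv2.INTER_CUBIC)
    for P,c in((outline((*st,a),.0565,.0805,.024,.064),(0,255,0)),(outline((*st,a),.050,.074,.02,.092),(255,0,0))):
        cv2.polylines(big,[np.round((proj(s,P)-[u0,v0]+.5)*k).astype(int)],True,c,1)
    w=cloud(s); M=np.zeros(w.shape[:2],np.uint8); cv2.fillPoly(M,[np.round(proj(s,outline((*st,a),.046,.070,.02,.092))).astype(int)],1)
    p=w[(M>0)&np.isfinite(w[...,0])]; p=p[abs(p[:,2]-.09)<.02]; C=np.linalg.lstsq(np.c_[p[:,:2]-st,np.ones(len(p))],p[:,2],rcond=None)[0]; print(n,'plane',C.round(4))
    return big
A=crop('top','t2',150,250,160,260);B=crop('side','s2',210,310,225,325)
cv2.imwrite('pics/c3.png',np.hstack([A,B])[:,:,::-1])
E
```

```text
t: 7.87
tool_pos: [0.4402, -0.1002, 0.1753]
ee_rot: [[-0.417, 0.021, 0.909], [-0.908, 0.023, -0.418], [-0.03, -1.0, 0.01]]
force: [0.3, 0.8, 0.1]
opening: 0.997
t 7.87 stackxy mm [ -85.7 -290.6] z 175.3 xyaw-stack deg -105.29 F stack [0.1 0.9] 0.1 open 0.997
[-0.417 -0.095  1.803  0.03   1.423  1.58 ]
top plane [-0.025   0.0001  0.0818]
side plane [-0.0326  0.0061  0.0824]
```

View pics/c3.png

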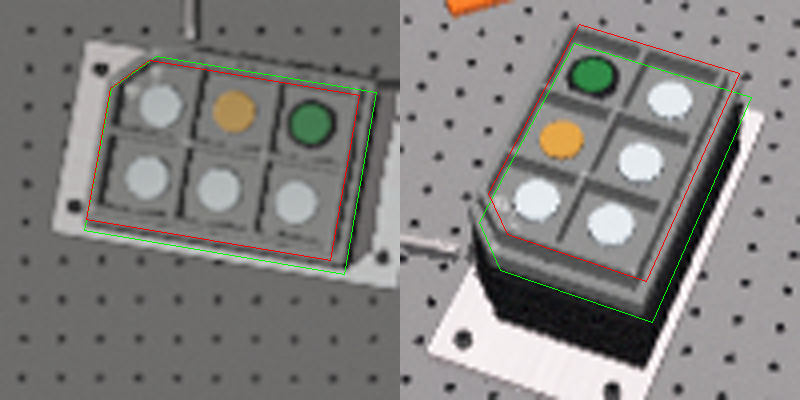

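```bash
python3 - <<'E'
from h import *
a=np.deg2rad(-9.37); st=np.array([.572,.1725]);R=np.array([[np.cos(a),-np.sin(a)],[np.sin(a),np.cos(a)]])
ims=[]
for n,(u0,u1,v0,v1) in (('t2',(162,252,165,240)),('s2',(222,312,225,318))):
    s=load(n);k=4.4 if n=='t2' else 4.4
    big=cv2.resize(s['image'][v0:v1,u0:u1],None,fx=k,fy=k,interpolation=cv2.INTER_CUBIC)
    big=cv2.convertScaleAbs(big,alpha=1.3,beta=10)
    if n=='s2': pass
    for P,c in((outline((*st,a),.0565,.0805,.024,.064),(0,255,0)),(outline((*st,a),.050,.074,.02,.092),(255,0,0))):
        for q in np.round((proj(s,P)-[u0,v0]+.5)*k).astype(int): cv2.circle(big,tuple(map(int,q)),2,c,-1)
    ims.append(cv2.copyMakeBorder(big,0,410-big.shape[0],0,0,cv2.BORDER_CONSTANT))
cv2.imwrite('pics/c4.png',np.hstack(ims)[:,:,::-1])
# median z in stack-frame cells
for n in('t2','s2'):
    w=cloud(load(n)); q=(w[...,:2]-st)@R*1000; z=w[...,2]*1000
    print(n)
    for x in range(-68,72,4): 
        print(x,[int(np.nanmedian(z[m])) if (m:=(abs(q[...,0]-x)<2)&(abs(q[...,1]-y)<12)&(z>5)).sum()>3 else -1 for y in range(-60,61,20)])
E
```

```text
t2
-68 [-1, -1, -1, -1, -1, -1, -1]
-64 [-1, -1, -1, -1, -1, -1, -1]
-60 [10, 9, 8, 10, 10, 9, 9]
-56 [10, 12, 10, 11, 11, 10, 10]
-52 [72, 74, 73, 75, 75, 73, 75]
-48 [76, 75, 75, 75, 75, 75, 77]
-44 [92, 91, 90, 93, 92, 91, 91]
-40 [78, 77, 78, 78, 80, 76, 79]
-36 [77, 77, 79, 77, 78, 77, 78]
-32 [80, 78, 79, 79, 78, 79, 78]
-28 [80, 82, 80, 83, 79, 82, 81]
-24 [83, 83, 80, 84, 80, 82, 81]
-20 [81, 82, 78, 82, 82, 84, 81]
-16 [84, 83, 79, 82, 79, 82, 79]
-12 [80, 82, 80, 82, 80, 83, 79]
-8 [78, 78, 79, 79, 79, 78, 78]
-4 [77, 78, 79, 78, 79, 76, 78]
0 [77, 78, 80, 78, 79, 79, 79]
4 [91, 90, 90, 92, 92, 91, 91]
8 [80, 77, 79, 77, 78, 78, 78]
12 [78, 78, 79, 78, 79, 78, 78]
16 [79, 81, 79, 77, 78, 82, 81]
20 [83, 82, 78, 81, 80, 85, 79]
24 [84, 83, 79, 80, 80, 82, 80]
28 [82, 82, 79, 80, 79, 82, 80]
32 [82, 83, 78, 81, 78, 83, 81]
36 [81, 82, 77, 79, 79, 78, 79]
40 [77, 82, 78, 79, 78, 78, 79]
44 [78, 77, 77, 78, 77, 78, 79]
48 [80, 79, 79, 78, 80, 78, 79]
52 [91, 92, 92, 92, 91, 92, 90]
56 [75, 76, 75, 75, 76, 75, 76]
60 [75, 74, 77, 75, 75, 75, 76]
64 [-1, -1, -1, -1, -1, -1, -1]
6
[... 451 characters left out ...]
16 [81, 83, 83, 82, 85, 83, 80]
-12 [83, 83, 82, 81, 83, 83, 81]
-8 [82, 83, 81, 81, 82, 81, 77]
-4 [77, 77, 78, 77, 79, 77, 78]
0 [78, 78, 79, 76, 79, 77, 77]
4 [82, 85, 84, 80, 88, 82, 85]
8 [90, 90, 90, 91, 90, 91, 91]
12 [81, 78, 80, 77, 84, 77, 79]
16 [78, 77, 78, 77, 78, 80, 77]
20 [80, 82, 79, 78, 82, 82, 78]
24 [81, 82, 79, 79, 81, 82, 82]
28 [82, 82, 81, 81, 82, 83, 80]
32 [83, 82, 81, 80, 85, 83, 81]
36 [82, 83, 80, 80, 79, 82, 80]
40 [82, 83, 79, 79, 80, 76, 78]
44 [79, 82, 78, 77, 79, 76, 77]
48 [78, 77, 79, 77, 83, 78, 74]
52 [83, 85, 85, 81, 85, 83, 70]
56 [91, 90, 91, 90, 91, 92, 50]
60 [-1, -1, -1, -1, -1, 75, 45]
64 [-1, -1, 74, -1, -1, -1, 9]
68 [-1, -1, -1, -1, -1, -1, -1]
```

View pics/c4.png

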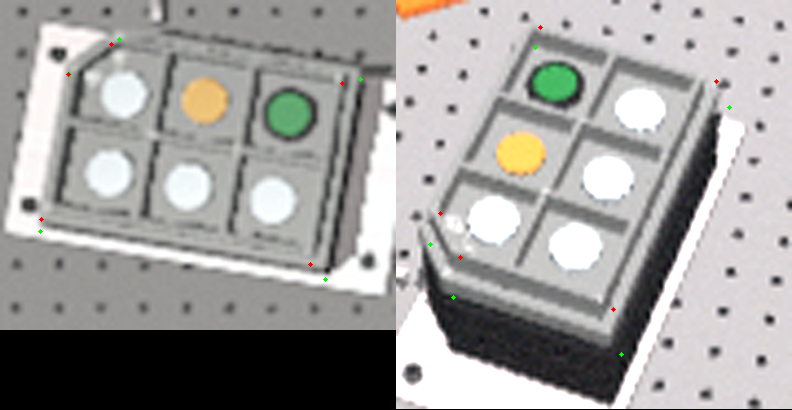

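```bash
python3 - <<'E'
from h import *
a=np.deg2rad(-9.37); st=np.array([.572,.1725]);R=np.array([[np.cos(a),-np.sin(a)],[np.sin(a),np.cos(a)]])
s=load('t2')
for n in('t2','s2'):
    s=load(n);w=cloud(s); q=(w[...,:2]-st)@R; z=w[...,2]
    near=(abs(q[...,0])<.09)&(abs(q[...,1])<.11)
    for lo,hi,zz in((.0865,.1,.092),(.069,.1,.076)):
        m=(near&(z>lo)&(z<hi)).astype(np.uint8); m=cv2.morphologyEx(m,cv2.MORPH_CLOSE,np.ones((3,3)));
        k,l,stt,c=cv2.connectedComponentsWithStats(m); i=1+np.argmax(stt[1:,4])
        r=rect(s,l==i,zz); print(n,zz,r,'in stack',((np.array(r[0])-st)@R*1000).round(1))
s=load('t2');hsv=cv2.cvtColor(s['image'],cv2.COLOR_RGB2HSV);z=cloud(s)[...,2]
m=((hsv[...,2]>150)&(hsv[...,1]<40)&(z<.035)); M=np.zeros_like(m);M[150:245,150:265]=m[150:245,150:265]
print('plate',rect(s,cv2.morphologyEx(M.astype(np.uint8),cv2.MORPH_OPEN,np.ones((2,2))),.01))
# current cover handle: dark mask inside cover
r=load('t0');h=cv2.cvtColor(r['image'],cv2.COLOR_RGB2HSV); M=np.zeros(h.shape[:2],np.uint8);M[185:232,342:378]=(h[185:232,342:378,2]<70)
print('handle',rect(r,M,.046))
E
```

```text
t2 0.092 ((0.5758712887763977, 0.17206086218357086), (0.14890174567699432, 0.09986699372529984), 80.74211883544922) in stack [3.9 0.2]
t2 0.076 ((0.5756911039352417, 0.1721765100955963), (0.1617259532213211, 0.11272642761468887), 80.62324523925781) in stack [3.7 0.3]
s2 0.092 ((0.57748943567276, 0.17295792698860168), (0.15189751982688904, 0.10157060623168945), 80.75898742675781) in stack [5.3 1.3]
s2 0.076 ((0.5770110487937927, 0.17071877419948578), (0.17139160633087158, 0.11476612836122513), 80.79261779785156) in stack [ 5.2 -0.9]
plate ((0.5721445083618164, 0.17169290781021118), (0.22539183497428894, 0.12524224817752838), 80.7435531616211)
handle ((0.553576648235321, -0.20067459344863892), (0.018611978739500046, 0.08739089965820312), 64.88179779052734)
```

```bash
T='x'; python3 -m jog '[{"travel":[0,0,0],"turn":-0.12},{"travel":[0,0,0],"turn":-0.12},{"travel":[0,0,0],"turn":-0.12},{"travel":[0,0,0],"turn":-0.12},{"travel":[0,0,0],"turn":-0.12},{"travel":[0,0,0],"turn":-0.12},{"travel":[0,0,0],"turn":-0.12},{"travel":[0,0,0],"turn":-0.12},{"travel":[0,0,0],"turn":-0.12},{"travel":[0,0,0],"turn":-0.12}]' >/dev/null
python3 -m jog '[{"travel":[0,0,0],"turn":-0.12},{"travel":[0,0,0],"turn":-0.12},{"travel":[0,0,0],"turn":-0.12},{"travel":[0,0,0],"turn":-0.12},{"travel":[0,0,0],"turn":-0.12},{"travel":[0,0,0],"turn":-0.12},{"travel":[0,0,0],"turn":-0.12},{"travel":[0,0,0],"turn":-0.12},{"travel":[0,0,0],"turn":-0.12},{"travel":[0,0,0],"turn":-0.12}]' >/dev/null
python3 -m jog '[{"travel":[0,0,0],"turn":-0.12},{"travel":[0,0,0],"turn":-0.12},{"travel":[0,0,0],"turn":-0.12},{"travel":[0,0,0],"turn":-0.12},{"travel":[0,0,0],"turn":-0.12},{"travel":[0,0,0],"turn":-0.12},{"travel":[0,0,0],"turn":0}]'
cat > go.py <<'E'
from h import *
import sys
tx,ty,tz,ya=map(float,sys.argv[1:5]); o=ctrl.get_obs(); E=np.array(o['ee_rot']); p=np.array(o['tool_pos'])
y=np.degrees(np.arctan2(E[1,0],E[0,0]))
print('t',round(o['t'],2),'pos',p.round(4),'yaw',y.round(2),'tilt',E[2].round(3),'F',np.round(o['force'],1),'open',round(o['opening'],3),'| to go tool xyz mm',((np.array([tx,ty,tz])-p)@E*1000).round(1),'turn',-round(np.radians((ya-y+180)%360-180),3))
E
python3 go.py 0.5537 -0.2015 0.14 64.85
```

```text
t: 10.22
tool_pos: [0.4494, -0.0786, 0.1751]
ee_rot: [[0.317, 0.003, -0.949], [0.948, 0.024, 0.317], [0.024, -1.0, 0.005]]
force: [0.2, 0.9, 0.6]
opening: 1.004
t 10.22 pos [ 0.4494 -0.0786  0.1751] yaw 71.53 tilt [ 0.024 -1.     0.005] F [0.2 0.9 0.6] open 1.004 | to go tool xyz mm [ -84.4   32.4 -138.1] turn 0.117
```

```bash
python3 -m jog '[{"travel":[0,0,0],"turn":0.115},{"travel":[-0.016,0.004,-0.028],"turn":0},{"travel":[-0.016,0.004,-0.028],"turn":0},{"travel":[-0.016,0.004,-0.028],"turn":0},{"travel":[-0.016,0.004,-0.028],"turn":0},{"travel":[-0.016,0.004,-0.02],"turn":0},{"travel":[0,0,0],"turn":0}]' >/dev/null; python3 go.py 0.5537 -0.2015 0.08 64.85
```

```text
t 10.8 pos [ 0.5393 -0.207   0.1515] yaw 63.24 tilt [ 0.022 -1.     0.009] F [ 0.2 -0.  -1.1] open 1.0 | to go tool xyz mm [  9.8  71.6 -11. ] turn -0.028
```

```bash
python3 -m jog '[{"travel":[0.008,0.02,-0.008],"turn":-0.028},{"travel":[0,0.025,-0.002],"turn":0},{"travel":[0,0.015,0],"turn":0},{"travel":[0,0,0],"turn":0}]' >/dev/null; python3 go.py 0.5537 -0.2015 0.03 64.85
```

```text
t 11.13 pos [ 0.5545 -0.2016  0.089 ] yaw 63.94 tilt [ 0.022 -1.     0.01 ] F [ 0.2  0.5 -0.1] open 0.998 | to go tool xyz mm [-1.6 58.9  0.2] turn -0.016
```

```bash
python3 -m jog '[{"travel":[-0.001,0.02,0],"turn":-0.016},{"travel":[0,0.02,0],"turn":0},{"travel":[0,0.012,0],"turn":0},{"travel":[0,0.006,0],"turn":0},{"travel":[0,0,0],"turn":0}]' >/dev/null; python3 go.py 0.5537 -0.2015 0.022 64.85
```

```text
t 11.55 pos [ 0.5559 -0.1983  0.0319] yaw 64.35 tilt [ 0.021 -1.     0.008] F [-0.1  0.  -0.5] open 1.001 | to go tool xyz mm [-4.   9.9  0.5] turn -0.009
```

```bash
python3 -m jog '[{"travel":[-0.004,0.009,0],"turn":-0.009},{"travel":[0,0,0],"turn":0}]' >/dev/null; python3 go.py 0.5537 -0.2015 0.022 64.85; python3 -m jog '[{"travel":[0,0,0],"turn":0},{"travel":[0,0,0],"turn":0},{"travel":[0,0,0],"turn":0},{"travel":[0,0,0],"turn":0},{"travel":[0,0,0],"turn":0},{"travel":[0,0,0],"turn":0}]' 1 60 >/dev/null; python3 go.py 0.5537 -0.2015 0.022 64.85
```

```text
t 11.72 pos [ 0.5549 -0.2019  0.024 ] yaw 64.88 tilt [ 0.021 -1.     0.006] F [ 0.9 -0.1 -1.1] open 0.999 | to go tool xyz mm [-0.2  2.   1.2] turn 0.001
t 12.22 pos [ 0.556 -0.203  0.027] yaw 64.8 tilt [ 0.021 -1.     0.002] F [-0.3  0.5 -2.2] open 0.222 | to go tool xyz mm [0.2 5.  2.7] turn -0.001
```

```bash
python3 -m jog '[{"travel":[0,0,0],"turn":0},{"travel":[0,0,0.001],"turn":0},{"travel":[0,0.009,0.001],"turn":0},{"travel":[0,0,0],"turn":0}]' -0.2 60 >/dev/null; python3 go.py 0.5537 -0.2015 0.021 64.85; python3 -m jog '[{"travel":[0,0,0],"turn":0},{"travel":[0,0,0],"turn":0},{"travel":[0,0,0],"turn":0},{"travel":[0,0,0],"turn":0},{"travel":[0,0,0],"turn":0},{"travel":[0,0,0],"turn":0}]' 1 80 >/dev/null; python3 go.py 0.5537 -0.2015 0.021 64.85
```

```text
t 12.55 pos [ 0.5543 -0.2019  0.0177] yaw 64.8 tilt [ 0.021 -1.     0.002] F [-1.8  0.1 -0.5] open 0.596 | to go tool xyz mm [ 0.2 -3.3  0.7] turn -0.001
t 13.05 pos [ 0.554  -0.2017  0.017 ] yaw 64.81 tilt [ 0.021 -1.     0.003] F [ 0.  -0.2  0.4] open 0.219 | to go tool xyz mm [ 0.2 -3.9  0.4] turn -0.001
```

```bash
python3 -m jog '[{"travel":[0,-0.01,0],"turn":0},{"travel":[0,-0.025,0],"turn":0},{"travel":[0,-0.035,0],"turn":0},{"travel":[0,-0.035,0],"turn":0},{"travel":[0,-0.035,0],"turn":0},{"travel":[0,-0.03,0],"turn":0},{"travel":[0,0,0],"turn":0}]' >/dev/null; python3 go.py 0.5757 0.1721 0.2 -9.3
python3 -m jog '[{"travel":[0,0,0],"turn":0.08},{"travel":[0,0,0],"turn":0.12},{"travel":[0,0,0],"turn":0.12},{"travel":[0,0,0],"turn":0.12},{"travel":[0,0,0],"turn":0.12},{"travel":[0,0,0],"turn":0.12},{"travel":[0,0,0],"turn":0.12},{"travel":[0,0,0],"turn":0.12},{"travel":[0,0,0],"turn":0.12},{"travel":[0,0,0],"turn":0.1}]' >/dev/null
python3 -m jog '[{"travel":[0,0,0],"turn":0.08},{"travel":[0,0,0],"turn":0}]' >/dev/null; python3 go.py 0.5757 0.1721 0.2 -9.3
```

```text
t 13.63 pos [ 0.5505 -0.204   0.1953] yaw 64.8 tilt [ 0.021 -1.     0.01 ] F [ 1.4 -1.1 -2.4] open 0.22 | to go tool xyz mm [351.1   4.1 137.3] turn 1.293
t 14.63 pos [ 0.5481 -0.2029  0.1977] yaw -8.19 tilt [-0.004 -1.     0.023] F [-0.1  0.5 -2.9] open 0.217 | to go tool xyz mm [-26.1   6.6 375.1] turn 0.019
```

```bash
python3 -m jog '[{"travel":[-0.002,0,0.02],"turn":0.005},{"travel":[-0.002,0,0.035],"turn":0.005},{"travel":[-0.002,0,0.035],"turn":0.005},{"travel":[-0.002,0,0.035],"turn":0},{"travel":[-0.002,0,0.035],"turn":0},{"travel":[-0.002,0,0.035],"turn":0},{"travel":[-0.002,0,0.035],"turn":0},{"travel":[-0.002,0,0.035],"turn":0},{"travel":[-0.002,0,0.035],"turn":0},{"travel":[-0.002,0,0.025],"turn":0}]' >/dev/null;python3 -m jog '[{"travel":[0,0,0],"turn":0}]' >/dev/null; python3 go.py 0.5757 0.1721 0.13 -9.3
```

```text
t 15.55 pos [0.5723 0.1347 0.2038] yaw -7.35 tilt [-0.008 -1.     0.024] F [ 0.3 -1.  -3.8] open 0.218 | to go tool xyz mm [-0.9 74.7 35.7] turn 0.034
```

```bash
python3 -m jog '[{"travel":[0,0.02,0.015],"turn":0.034},{"travel":[0,0.02,0.015],"turn":0},{"travel":[0,0.02,0.003],"turn":0},{"travel":[0,0.01,0],"turn":0},{"travel":[0,0,0],"turn":0}]' >/dev/null; python3 go.py 0.5757 0.1721 0.122 -9.3
```

```text
t 15.97 pos [0.5762 0.1726 0.1327] yaw -8.31 tilt [-0.007 -1.     0.024] F [-0.3  0.  -3.2] open 0.22 | to go tool xyz mm [-0.4 10.7 -0.8] turn 0.017
```

```bash
python3 -m jog '[{"travel":[0,0.01,0],"turn":0.016},{"travel":[0,0,0],"turn":0}]' >/dev/null; python3 go.py 0.5757 0.1721 0.122 -9.3; python3 - <<'E'
from h import *
o=ctrl.get_obs();ze=o['tool_pos'][2]-.017
ims=[]
for n,f,(u0,u1,v0,v1) in(('top','t3',(150,250,160,260)),('side','s3',(205,315,210,320))):
    s=snap(n,f);k=400/(u1-u0); h=cv2.cvtColor(s['image'],cv2.COLOR_RGB2HSV)
    m=np.zeros(h.shape[:2],np.uint8); m[v0:v1,u0:u1]=((h[...,0]<16)&(h[...,1]>150)&(h[...,2]>60))[v0:v1,u0:u1]
    c,l,stt,_=cv2.connectedComponentsWithStats(m); i=1+np.argmax(stt[1:,4]); print(n,rect(s,l==i,ze+.012),ze)
    big=cv2.resize(s['image'][v0:v1,u0:u1],None,fx=k,fy=k,interpolation=cv2.INTER_CUBIC)
    for P,c in((outline((.5757,.1721,np.radians(-9.3)),.0565,.0805,.024,.064),(0,255,0)),(outline((.5757,.1721,np.radians(-9.3)),.0565,.0805,.024,ze+.012),(255,0,255))):
        cv2.polylines(big,[np.round((proj(s,P)-[u0,v0]+.5)*k).astype(int)],True,c,1)
    ims.append(big)
cv2.imwrite('pics/c5.png',np.hstack(ims)[:,:,::-1])
E
```

```text
t 16.13 pos [0.5762 0.172  0.1226] yaw -9.21 tilt [-0.008 -1.     0.024] F [-0.3 -0.2 -4.1] open 0.221 | to go tool xyz mm [-0.5  0.6  0. ] turn 0.002
top ((0.5655422806739807, 0.11078906804323196), (0.04136418551206589, 0.11394333094358444), 83.19207763671875) 0.10564275108686416
side ((0.577012300491333, 0.17349037528038025), (0.1699639856815338, 0.11669338494539261), 80.58977508544922) 0.10564275108686416
```

View pics/c5.png

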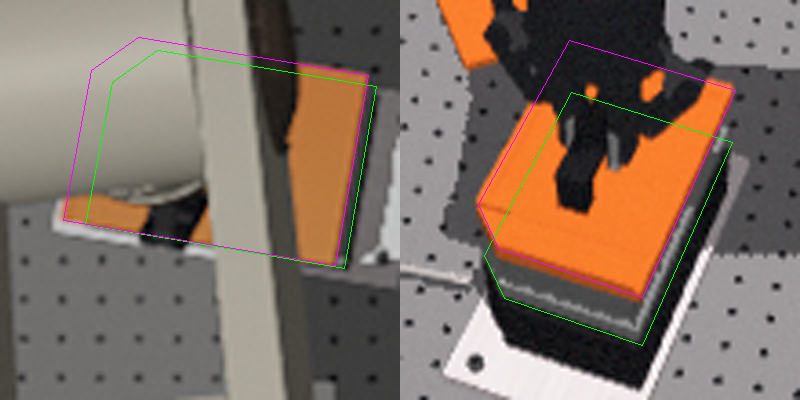

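```bash
python3 -m jog '[{"travel":[0,0.004,0],"turn":0},{"travel":[0,0.005,0],"turn":0},{"travel":[0,0.004,0],"turn":0}]' >/dev/null; python3 go.py 0.5757 0.1721 0.099 -9.3; for i in 1 2; do python3 -m jog '[{"travel":[0,0.003,0],"turn":0},{"travel":[0,0.002,0],"turn":0}]' >/dev/null; python3 go.py 0.5757 0.1721 0.099 -9.3; done
```

```text
t 16.48 pos [0.5786 0.1717 0.114 ] yaw -9.2 tilt [-0.    -1.     0.026] F [ 0.3 -0.3 -3.6] open 0.22 | to go tool xyz mm [-2.9 15.  -0.5] turn 0.002
t 16.65 pos [0.5787 0.1716 0.1084] yaw -9.2 tilt [-0.    -1.     0.026] F [ 0.1  0.1 -3.3] open 0.216 | to go tool xyz mm [-3.   9.4 -0.3] turn 0.002
t 16.82 pos [0.5786 0.1718 0.1028] yaw -9.2 tilt [-0.    -1.     0.026] F [ 0.1  0.3 -3.7] open 0.218 | to go tool xyz mm [-2.9  3.8 -0.2] turn 0.002
```

```bash
python3 -m jog '[{"travel":[-0.001,0.002,0],"turn":0},{"travel":[0,0.001,0],"turn":0}]' >/dev/null; python3 go.py 0.5757 0.1721 0.099 -9.3; python3 -m jog '[{"travel":[0,0.002,0],"turn":0},{"travel":[0,0.0,0],"turn":0}]' >/dev/null; python3 go.py 0.5757 0.1721 0.099 -9.3;
```

```text
t 16.98 pos [0.5778 0.1721 0.0996] yaw -9.2 tilt [ 0.    -1.     0.026] F [-1.3  2.2  4.8] open 0.216 | to go tool xyz mm [-2.1  0.6 -0.4] turn 0.002
t 17.15 pos [0.5783 0.1723 0.0994] yaw -9.18 tilt [ 0.003 -1.     0.026] F [-0.9 -1.  -0.7] open 0.218 | to go tool xyz mm [-2.6  0.4 -0.6] turn 0.002
```

```bash
python3 -m jog '[{"travel":[0,0,0],"turn":0},{"travel":[0,0,0],"turn":0},{"travel":[0,0,0],"turn":0},{"travel":[0,0,0],"turn":0}]' -0.3 >/dev/null; python3 go.py 0.5757 0.1721 0.099 -9.3; python3 -m jog '[{"travel":[0,-0.01,0],"turn":0},{"travel":[0,-0.03,0],"turn":0},{"travel":[0,-0.04,0],"turn":0},{"travel":[0,-0.04,0],"turn":0},{"travel":[-0.02,-0.02,-0.03],"turn":0},{"travel":[-0.02,0,-0.04],"turn":0},{"travel":[-0.01,0,-0.04],"turn":0},{"travel":[0,0,-0.04],"turn":0},{"travel":[0,0,-0.04],"turn":0},{"travel":[0,0,-0.04],"turn":0}]' >/dev/null;python3 -m jog '[{"travel":[0,0,-0.04],"turn":0},{"travel":[0,0,-0.04],"turn":0},{"travel":[0,0,-0.03],"turn":0},{"travel":[0,0,0],"turn":0}]' >/dev/null; python3 go.py 0.5757 0.1721 0.099 -9.3
python3 - <<'E'
from h import *
ims=[];a=np.radians(-9.3)
for n,f,(u0,u1,v0,v1) in(('top','t4',(150,250,160,260)),('side','s4',(205,315,210,320))):
    s=snap(n,f);k=400/(u1-u0); h=cv2.cvtColor(s['image'],cv2.COLOR_RGB2HSV);w=cloud(s)
    m=np.zeros(h.shape[:2],np.uint8); m[v0:v1,u0:u1]=((h[...,0]<16)&(h[...,1]>150)&(h[...,2]>60))[v0:v1,u0:u1]
    c,l,stt,_=cv2.connectedComponentsWithStats(m); i=1+np.argmax(stt[1:,4]); print(n,rect(s,l==i,.094))
    st=np.array([.5757,.1721]);R=np.array([[np.cos(a),-np.sin(a)],[np.sin(a),np.cos(a)]])
    q=(w[...,:2]-st)@R; z=w[...,2]; t=cv2.erode((l==i).astype(np.uint8),np.ones((3,3)))>0; t&=np.isfinite(z)&(abs(z-.095)<.03)
    C=np.linalg.lstsq(np.c_[q[t],np.ones(t.sum())],z[t],rcond=None)[0];print('top plane',C.round(4),'expect .096')
    big=cv2.resize(s['image'][v0:v1,u0:u1],None,fx=k,fy=k,interpolation=cv2.INTER_CUBIC)
    ims.append(big)
cv2.imwrite('pics/c6.png',np.hstack(ims)[:,:,::-1])
E
```

```text
t 17.48 pos [0.5788 0.1725 0.1003] yaw -9.17 tilt [ 0.004 -1.     0.027] F [-0.2 -0.6 -0.5] open 0.649 | to go tool xyz mm [-3.   1.2 -0.9] turn 0.002
t 18.65 pos [ 0.468  -0.1699  0.2476] yaw -8.81 tilt [ 0.012 -1.     0.024] F [-0.3  0.1 -0.5] open 0.646 | to go tool xyz mm [ 52.1 157.7 350.8] turn 0.009
top ((0.578356921672821, 0.17265117168426514), (0.16256551444530487, 0.11326508969068527), 80.91624450683594)
top plane [-0.0015 -0.0003  0.0959] expect .096
side ((0.5790332555770874, 0.17416848242282867), (0.16953971982002258, 0.11642417311668396), 80.82050323486328)
top plane [-0.001  -0.004   0.0952] expect .096
```

View pics/c6.png

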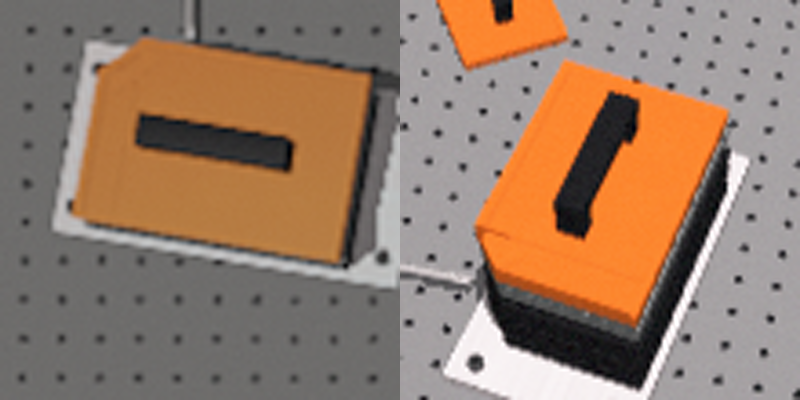

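```bash
python3 -c "
from station import job
print(job.hand_in())"
```

```text
the job is handed in; nothing more can be done
None
```

I handed the job in at about 19 s of the 61 s allowed, with the tray and cover both home by my measurements. The hand-in gave no verdict.

**Tray:** I pushed the grey tray +x with the open fingers, then -y with the shut fingers, until it stopped against the shoulder below. The depth data then showed its rim at about 92 mm and its skirt top at about 75 mm on both long sides, so it was level, nested and square within about 0.5°. The top camera put it about 3.6 mm off the stack plate's centre (limit 6 mm). The side camera read about 5 mm from that same top-camera estimate. Both are more than the 2.5 mm play allows, so I took the excess to be calibration error.

**Cover:** I gripped the full-size orange cover by its handle, after a first grip that was too high, and turned it clip over clip. I lowered it slowly to a light contact of about 5 N and released it. The final check showed its top at 95–96 mm (96 expected), with tilt under 0.005 rad. It sits about 2.7 mm from the tray's centre, square with it within about 0.5° and clipped corners together. The top camera put it about 6.3 mm off the plate's centre (limit 9 mm); the side camera, set against the top camera's plate position, came out nearer 7 mm. The side camera's fits also ran several mm long in y.

I did not correct the +x offset, since the nesting limits it. The gripper was clear of everything at the end. I did not re-measure the bystanders, but no move went near enough to touch them.

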